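Clamp a pine block in a quick-release bench vise

ROBOT

A 7-joint arm with a two-finger parallel gripper is mounted at the origin on the work surface. World frame = base frame: x ahead of the robot, y to its left, z up, the work surface at z = 0. Lengths are in m, angles in degrees, forces in N, time in s.
With the tool pointing down it reaches from about 0.425 to 0.875 m from the base axis. Payload 4.7 kg.
Tool frame: the origin (TCP) lies at the very end of the fingers, on their centre line; the grasp point (between the pads) lies 19 mm behind it; z points along the fingers, y is the line along which they close (so a half turn about z gives the same grasp; the last joint's range is limited). The gripper opens to 87 mm and grips with 3 to 60 N. Pads are 19 mm wide; open, the fingers measure 117 mm over their backs; the gripper's body (75 mm by 190 mm) begins 51 mm behind the grasp point.
Start: joints at [73.23, 18.392, -4.016, 83.108, 1.295, 78.541, -3.26], TCP at [0.196, -0.62, 0.223] pointing down, gripper open.
Joint ranges: [-163.93, 163.93], [-17.29, 119.83], [-79.2, 71.16], [3.27, 140.29], [-89.18, 269.18], [5.43, 117.66], [-154.24, 154.24]. Speed limits (degrees/s): [147.25, 147.25, 180, 180, 180, 180, 180].

INTERFACE

Orientations are given as [roll, pitch, yaw] about the fixed x, y, z axes, in that order (R = Rz(yaw) Ry(pitch) Rx(roll)).
In Python, from cell import telemetry, cams, env gives the robot as it stands.
- The arm moves only by the tool arm_command, never from a script. Its argument "series" is text: rows parted by semicolons, each of 5 numbers parted by spaces: the shift along the tool's x, y, z in mm, then the turn about the tool's z in rad, then the closure in counts, from 0 (fully open) to 255 (shut). A call has 1 to 20 rows; each row shifts and turns the commanded pose from where the row before left it, along the tool's axes as they then stand; what a row does not reach is not made up. A row lasts 1/12 s, in which the tool goes at most 41.7 mm and 7.16 degrees, less where a joint would pass 70% of its speed; a pose out of reach is approached as far as the arm can. A call is refused whole if a number of a shift passes 41.7 or a number of a turn 0.125, either way. A call with a gripper value outside its range is refused whole. The fingers move at their own pace and stop on an object; "squeeze" is the grip in N (left out, the last holds). Time passes only in rows, so rows that do not move let the fingers close. It gives the time, the measured TCP pose, the force, the opening and the grip force at its end, in the units of the state.
- telemetry.get_obs(): the state, without advancing time (a new reading comes with each control period).
- cams.read_camera(name): name is "side" or "top"; returns the picture (420x560x3 uint8, blue, green, red); there is no depth.
- cams.calibration(name): a dict with "K" (3x3 intrinsics, pixels), "dist" ([k1, k2, p1, p2, k3] as OpenCV has them; the pictures are not rectified), "origin" and "rotation" of the camera in the world. Camera axes: x right, y down, z forward; pixel columns grow to the right and rows downward; lengths in m; the calibration is good to about 2 mm. A picture is of the moment at which its call begins. calibration takes no time and is no camera call.
- env.sign_off(): hands the job in; it is judged then, once.
The state is a dict: "time_s": time; "qpos": joint angles; "joint_velocities": joint speeds; "effort": joint torques, N m; "tool_pos": TCP position; "tool_rot": TCP orientation; "force": force on the tool from outside, world axes, zero at the start; "wrist_torque": the same for the moment, N m; "grip_width": finger opening in m; "grasp_force": force on a finger pad.
Only numpy, scipy, OpenCV 4.12 (cv2) and the standard library are available. Lean on these libraries where they do the work, as an engineer would, in place of code of your own. Each camera call takes 0.05 s, during which the arm holds its last target. There are 200 camera calls.

TASK

Clamp the pine block with the pencilled cross in the bench vise for drilling: press the orange quick-release lever down, slide the jaw up until the block sits snugly between both jaws, and let the lever go. Then turn the star handle clockwise (seen from the handle's end) until the half-nut has clicked home and the handle clearly stiffens, so that the block is held firmly, square and standing flat on the vise bed; stop there, since forcing the handle much further crushes the soft wood. Leave the other things on the bench where they are.

Things in the scene. Friction and masses are not known exactly. Their poses are not given: they have to be found in the camera images.
- vise: Bench vise bolted down. Origin on the bench under it; x = closing direction, from star handle to fixed jaw; z up. Base 350 mm long (x -205 to +145), 120 wide; bed top, on which the work stands and the jaws run, 30 mm above the bench. A toothed rack (pitch 5 mm) lies in the bed's slot.
- fixed_jaw: Fixed jaw of the vise, grey with dark wood cheek, 110 mm wide, 95 mm above the bed. Origin: foot of its clamping face, mid-width, on the bed (100 mm ahead of the vise's origin); axes as the vise's. The clamping face is the plane x = 0 of this frame and looks to -x.
- jaw: Moving jaw, grey with dark wood cheek, 110 mm wide, 24 mm thick, 94 mm above the bed. Origin: foot of its clamping face, mid-width, at bed height; axes as the vise's.
- jaw_face (a point): Point on the moving jaw's clamping face, mid-width, 50 mm above the bed.
- carriage (a joint): Slide of the grey carriage (60 mm long, 80 wide, 90 above the bed) that carries lever, screw, star handle and moving jaw together; 0 to 0.115 m, grows as the jaw closes. Lever down: slides with about 3 N friction. Lever up: its half-nut locks in the rack; if it rides on a tooth top it first drops in after up to 5 mm of shift, which turning the handle brings (the carriage backs off from the work).
- lever (a joint): Hinge of the orange quick-release lever, 0 released to 0.22 rad fully pressed (hard stop). Springs back; pressing mid-pad takes 4 N at first, 8 N at the end. Half-nut clear of the rack above about 0.14 rad; let go on a tooth top it rests near 0.13 rad until it drops in (below 0.05). Leave it alone once clamped.
- lever_pad (a point): Centre of the top of the lever's orange pad, 44 mm long (vise x), 46 wide, 139 mm above the bench when up; sinks 10 mm. Across its front end (towards the jaws) a lip stands 16 mm above the pad, its near face 22 mm from this point to +x: a tool pressing the pad can push on it to slide the carriage. Hinge 48 mm to vise +x. The frame tips with the lever.
- screw (a joint): Turn of star handle and screw, 0 to 11.5 rad; grows clockwise seen from the handle's end; advances the jaw 12 mm a turn relative to the carriage. Turned slowly it takes 0.15 to 0.25 N m free and some 0.0019 N m more per newton of clamping: about 0.4 N m (80 N) is firm. Past 0.5 N m it may crush (150 N). Springy: a quarter turn once both jaws bear adds roughly 100 N. Stays where left.
- handle_hub (a point): Centre of the star handle on the screw axis (along vise x), 108 mm above the bench, 59 mm behind (vise -x) the pad's centre. Four 10 mm spokes at right angles; 20 mm teal balls centred 62 mm from the axis. At screw = 0 they lie along vise y and z. Tightening moves the top spoke to vise -y: it can be turned by sweeping upper spokes that way with the fingertips.
- work: The work: pine block with a pencilled cross on top, 60 mm along its x (clamping direction), 70 mm along its y, 90 mm high, 0.14 to 0.28 kg, standing loose on the vise bed between the jaws. Origin: centre of its underside.
- dowel_block: Bystander, leave alone: pine block 60 x 80 x 55 mm with two dowel stubs. Origin: underside.
- bolt_block: Bystander, leave alone: pine block 70 x 90 x 50 mm with two hexagon bolts and white washers on top (95 mm high in all). Origin: underside.
- offcut: Bystander, leave alone: pine offcut 50 x 75 x 35 mm. Origin: underside.
- drill: Bystander, leave alone: black cordless drill standing on its battery, about 230 mm long, 178 mm high. Origin: underside.
- pliers: Bystander, leave alone: blue-handled pliers lying flat, about 190 mm long, 22 mm high. Origin: underside.
- pencil: Bystander, leave alone: red pencil lying flat, 150 mm long, 8 mm thick. Origin: underside.
Mind the look-alikes: they are no part of the job. What is shaped like the work but blue or green is not meant.

How it is judged:
By the outcome, as a careful person would: the job done as asked, in the order asked, and still so for the second after the job is handed in, with the robot touching nothing.
It also fails if it takes over 64 s, if anything falls off the work surface, if the arm or the gripper's body presses on something with over 40 N, if the wrist force passes 120 N, or if a joint passes its speed limit or range.

## Working session

There is one attempt and no reset: what is moved stays moved. The work goes in short steps, Python scripts to look and compute and a tool call to move; the robot and the scene stay as the last step left them, time stands still between calls to the robot, and variables do not carry over. Pictures are saved under pics/ and viewed, at most 10 in all, crops included, and the job is handed in when it is done.

Besides the shell and the picture viewer there is one more tool, called after "Request:" as name(argument=value, ...), one argument or row to a line, values as JSON. arm_command: Moves the arm, as the interface text tells. Its arguments: {"type":"object","properties":{"series":{"type":"string"},"squeeze":{"type":"number"}},"required":["series"]}

```bash
ls; mkdir -p pics; cat > h.py <<'E'
import numpy as np, cv2
from cell import telemetry, cams, env
def snap(n,f):
    im=cams.read_camera(n); cv2.imwrite('pics/'+f,im); return im
def ray(n,uv):
    c=cams.calibration(n); p=cv2.undistortPoints(np.array([[uv]],float),np.array(c['K'],float),np.array(c['dist'],float))[0,0]
    return np.array(c['origin'],float), np.array(c['rotation'],float)@np.array([p[0],p[1],1])
def onz(n,uv,z):
    o,d=ray(n,uv); return o+d*(z-o[2])/d[2]
def proj(n,P):
    c=cams.calibration(n);R=np.array(c['rotation'],float).T;t=-R@np.array(c['origin'],float)
    return cv2.projectPoints(np.array(P,float).reshape(-1,3),cv2.Rodrigues(R)[0],t,np.array(c['K'],float),np.array(c['dist'],float))[0][:,0]
def tri(u1,u2,a='side',b='top'):
    o,d=ray(a,u1);p,e=ray(b,u2);s=np.linalg.lstsq(np.c_[d,-e],p-o,rcond=None)[0]
    x=o+d*s[0];y=p+e*s[1];return (x+y)/2,np.linalg.norm(x-y)
E
python3 - <<'E'
from h import *
for n in('side','top'):
    snap(n,n+'0.png'); c=cams.calibration(n); print(n,c['origin'],np.array(c['rotation']).round(3).tolist(),c['K'])
print(telemetry.get_obs())
E
```

```text
pics
side [0.20707607 0.927549   0.6808627 ] [-119.579, 0.292, -157.92] [[463.35255108   0.         285.89035777]
 [  0.         463.35255108 217.32657713]
 [  0.           0.           1.        ]]
top [ 0.41345426 -0.0034157   1.55518972] [-173.764, 1.072, -88.911] [[487.95271498   0.         276.01667018]
 [  0.         487.95271498 196.3774587 ]
 [  0.           0.           1.        ]]
{'time_s': 0.1, 'qpos': array([73.23095274, 18.4358936 , -4.01474343, 83.16503697,  1.29535993,
       78.54004393, -3.26284802]), 'joint_velocities': array([ 0.02340104, -0.13827537, -0.03689583, -0.08697966,  0.10268505,
       -0.01894833, -0.02795461]), 'effort': array([ 1.98481735e-04, -4.92572665e+01, -4.05599149e-01, -3.13396955e+01,
       -6.41958090e-02,  3.94604774e-02,  6.51775986e-05]), 'tool_pos': array([ 0.19609319, -0.61922601,  0.2215837 ]), 'tool_rot': array([-1.79904268e+02,  5.85554191e-03,  1.75750591e+01]), 'force': array([ 0.72579972, -0.345033  ,  0.60925492]), 'wrist_torque': array([ 0.00242332, -0.02121362,  0.010387  ]), 'grasp_force': 0.0, 'grip_width': 0.0870676766618095}
```

View pics/side0.png

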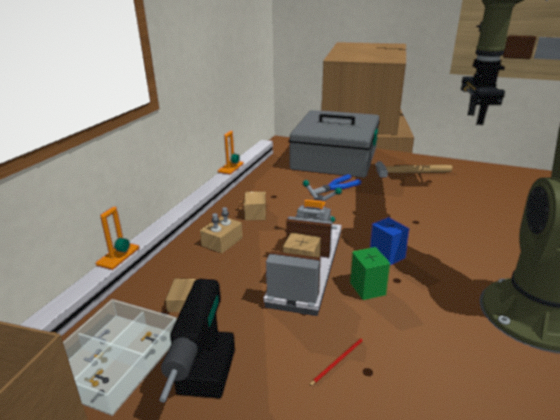

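View pics/top0.png

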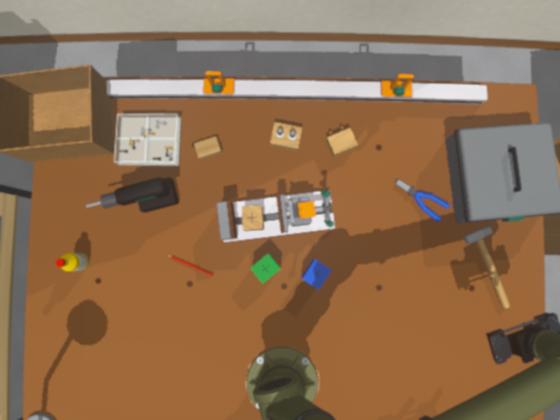

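The vise lies along about world +y. In the top view the fixed jaw is at (226,221), the work with its cross at (252,217), the moving jaw at (283,214), the orange pad at (306,210) and the star handle at (328,209).

```bash
sed -i 's/^import numpy.*/&\nfrom scipy.spatial.transform import Rotation as Ro/; s/np.array(c\[.rotation.\],float)/Ro.from_euler("xyz",c["rotation"],degrees=True).as_matrix()/' h.py
python3 - <<'E'
from h import *
t=cv2.imread('pics/top0.png');s=cv2.imread('pics/side0.png')
a=cv2.resize(t[180:255,205:345],None,fx=5.6,fy=5.6,interpolation=cv2.INTER_CUBIC)[:,:790]
cv2.imwrite('pics/tc.png',a)
b=cv2.resize(s[170:320,250:400],None,fx=4,fy=4,interpolation=cv2.INTER_CUBIC);cv2.imwrite('pics/sc.png',b)
for n,im,box in(('top',t,(290,195,325,225)),('side',s,(295,195,335,215))):
    hsv=cv2.cvtColor(im,cv2.COLOR_BGR2HSV);m=cv2.inRange(hsv,(8,200,170),(22,255,255));M=np.zeros_like(m);x0,y0,x1,y1=box;M[y0:y1,x0:x1]=m[y0:y1,x0:x1]
    ys,xs=np.nonzero(M);print(n,xs.mean(),ys.mean(),xs.min(),xs.max(),ys.min(),ys.max(),len(xs),onz(n,(xs.mean(),ys.mean()),.139), cv2.minAreaRect(np.c_[xs,ys].astype(np.float32)))
    m=cv2.inRange(hsv,(78,120,40),(95,255,200));k,l,st,c=cv2.connectedComponentsWithStats(m)
    for i in range(1,k):
        if st[i,4]>3:print(' teal',c[i].round(1),st[i,4],onz(n,c[i],.108).round(3))
E
```

```text
top 305.9339622641509 209.20754716981133 298 314 202 216 212 [ 0.53161553 -0.06176078  0.139     ] ((306.03082275390625, 209.2461700439453), (14.139959335327148, 15.13223648071289), 82.87498474121094)
 teal [216.3  87.6] 41 [0.906 0.218 0.108]
 teal [399.1  90.6] 37 [ 0.906 -0.346  0.108]
 teal [325.5 193.2] 19 [ 0.583 -0.121  0.108]
 teal [515.4 218.2] 31 [ 0.517 -0.701  0.108]
 teal [329.3 223.1] 12 [ 0.494 -0.133  0.108]
side 315.6530612244898 201.75510204081633 305 324 200 205 49 [ 0.52870211 -0.05715028  0.139     ] ((314.6176452636719, 201.5294189453125), (19.402849197387695, 3.6380343437194824), 14.03624439239502)
 teal [374.5 136.9] 39 [ 0.514 -0.664  0.108]
 teal [234.7 157.7] 44 [ 0.89  -0.308  0.108]
 teal [305.6 182.8] 19 [ 0.612 -0.214  0.108]
 teal [338.1 190.2] 28 [ 0.511 -0.202  0.108]
 teal [332.1 218.6] 11 [ 0.48  -0.043  0.108]
 teal [121.4 244.4] 137 [0.889 0.245 0.108]
 teal [382.5 254.6] 18 [0.331 0.068 0.108]
 teal [212.6 310.6] 131 [0.584 0.366 0.108]
```

View pics/tc.png

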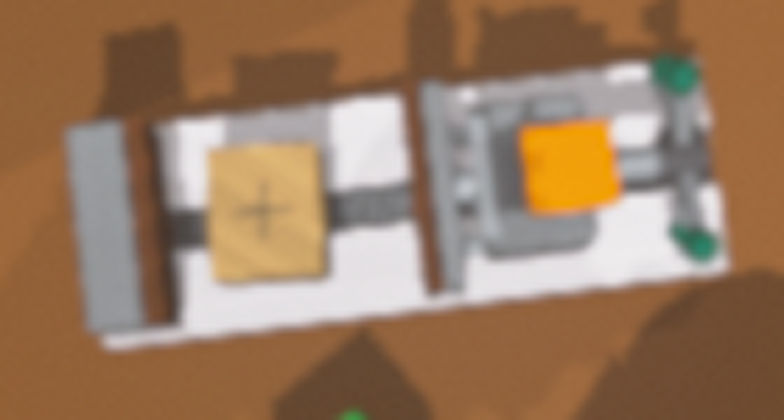

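View pics/sc.png

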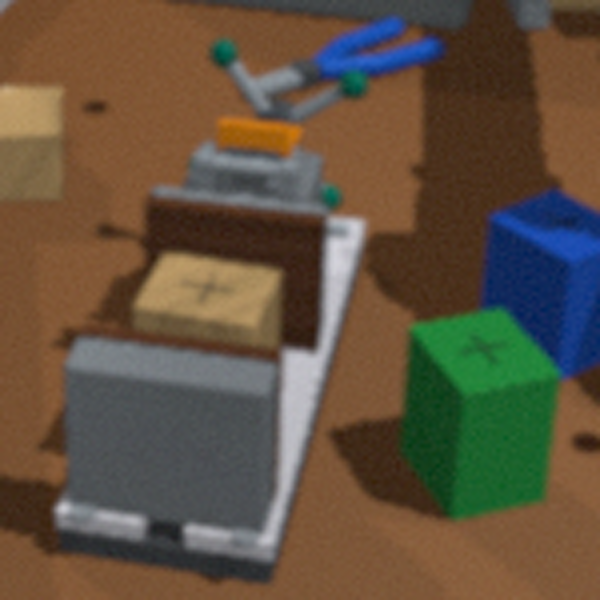

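The side crop shows two upper spokes: the far ball at side (305,183) and the near ball at (338,190). The lip is at about (315,202). The block is turned about 4° relative to the jaws.

```bash
python3 - <<'E'
from h import *
cr=lambda x,y:(205+x/5.6-.4,180+y/5.6-.4)
L=lambda a,b,z:(onz('top',cr(*a),z),onz('top',cr(*b),z))
for nm,a,b,z in(('baseedge',(730,268),(105,345),.03),('jawfaceTop',(408,85),(432,293),.124),('fixfaceTop',(150,120),(178,322),.125),('workL',(207,148),(213,277),.12),('workR',(327,148),(327,277),.12)):
    p,q=L(a,b,z);d=q-p;print(nm,p.round(3),q.round(3),'mid',((p+q)/2).round(4),'ang',np.degrees(np.arctan2(d[1],d[0])).round(1))
for s,t in(((305.6,182.8),(325.5,193.2)),((338.1,190.2),(329.3,223.1))):print(tri(s,t))
# lip top corners in side crop: (218,118),(300,125)
print(onz('side',(250+259/4,170+122/4),.155))
print(proj('side',[.5316,-.0618,.139]),proj('top',[.5316,-.0618,.139]))
E
```

```text
baseedge [ 0.485 -0.158  0.03 ] [0.436 0.19  0.03 ] mid [0.4604 0.0163 0.03  ] ang 98.1
jawfaceTop [0.574 0.022 0.124] [0.465 0.008 0.124] mid [0.5195 0.0149 0.124 ] ang -172.4
fixfaceTop [0.553 0.158 0.125] [0.447 0.14  0.125] mid [0.5002 0.149  0.125 ] ang -170.5
workL [0.539 0.128 0.12 ] [0.471 0.123 0.12 ] mid [0.5053 0.1253 0.12  ] ang -175.9
workR [0.54  0.064 0.12 ] [0.472 0.063 0.12 ] mid [0.5064 0.0636 0.12  ] ang -178.8
(array([ 0.57747222, -0.11683539,  0.15686304]), np.float64(0.00019606995548870484))
(array([ 0.49196345, -0.12959213,  0.14472963]), np.float64(7.687970993587641e-05))
[ 0.52341405 -0.03354371  0.155     ]
[[315.16251542 200.7643136 ]] [[305.94737438 209.21309735]]
```

Request:
arm_command(
  series="0 0 0 0.084 255;0 0 0 0.084 255;20 -25 0 0 255;20 -25 0 0 255;20 -25 0 0 255;20 -25 0 0 255;20 -25 0 0 255;20 -25 0 0 255;20 -25 0 0 255;20 -25 0 0 255;20 -25 0 0 255;20 -25 0 0 255;20 -25 0 0 255;20 -25 0 0 255;20 -25 0 0 255;20 -25 0 0 255;20 -25 0 0 255;20 -25 0 0 255;20 -25 0 0 255;0 0 0 0 255",
  squeeze=40,
)

```text
time_s: 1.77
tool_pos: [0.4771, -0.1442, 0.2226]
tool_rot: [-179.8, -0.1, 8.5]
force: [0.0, 0.8, 0.1]
grip_width: 0.0004
grasp_force: 0.0
```

Request:
arm_command(
  series="22 -25 0 0.009 255;22 -25 0 0 255;22 -25 0 0 255;0 0 20 0 255;0 0 20 0 255;0 0 0 0 255;0 0 0 0 255",
)

```text
time_s: 2.35
tool_pos: [0.5286, -0.0688, 0.1815]
tool_rot: [-179.9, 0.2, 7.4]
force: [0.7, 0.5, 0.2]
grip_width: 0.0003
grasp_force: 0.0
```

```bash
python3 - <<'E'
from h import *
o=telemetry.get_obs();print(o['tool_pos'],o['tool_rot'],o['force'])
t=snap('top','t1.png');s=snap('side','s1.png')
a=cv2.resize(t[170:265,215:355],(560,380),interpolation=cv2.INTER_CUBIC);b=cv2.resize(s[120:240,250:370],(440,440),interpolation=cv2.INTER_CUBIC)[:380]
cv2.imwrite('pics/c1.png',np.hstack([a[:,170:530],b]))
E
```

```text
[ 0.52856599 -0.06884589  0.18146509] [-1.79942689e+02  1.72002561e-01  7.42873907e+00] [0.7291412  0.45505832 0.16823538]
```

View pics/c1.png

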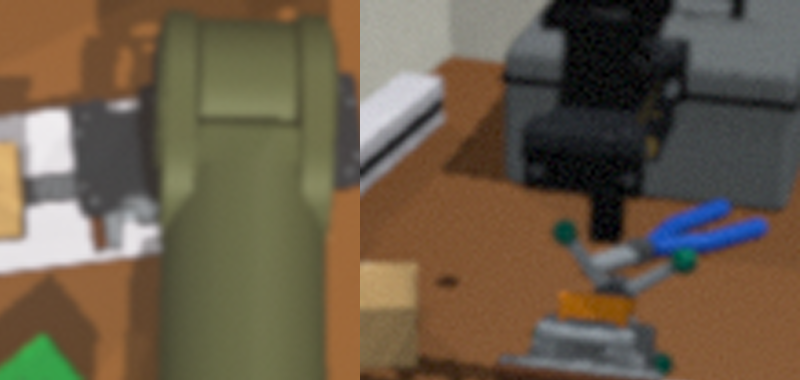

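The closed fingers hang over the orange pad (side crop 607,240 against the pad at 597,305). I shift 9 mm forward and descend.

Request:
arm_command(
  series="3 -7 0 0 255;0 0 18 0 255;0 0 18 0 255;0 0 3 0 255;0 0 3 0 255;0 0 0 0 255",
)

```text
time_s: 2.95
tool_pos: [0.5321, -0.0613, 0.1411]
tool_rot: [180.0, -0.0, 7.4]
force: [0.1, -0.5, -0.5]
grip_width: 0.0003
grasp_force: 0.0
```

Request:
arm_command(
  series="0 0 2 0 255;0 0 2 0 255;0 0 2 0 255;0 0 2 0 255;0 0 0 0 255;0 0 0 0 255",
)

```text
time_s: 3.45
tool_pos: [0.5324, -0.0614, 0.1341]
tool_rot: [179.9, -0.1, 7.4]
force: [-3.0, 0.3, 8.6]
grip_width: 0.0004
grasp_force: 4.2
```

Request:
arm_command(
  series="0 0 2 0 255;0 0 1 0 255;0 0 0 0 255;0 0 0 0 255",
)

```text
time_s: 3.78
tool_pos: [0.5324, -0.0613, 0.1315]
tool_rot: [179.9, -0.1, 7.4]
force: [-2.4, 0.2, 10.4]
grip_width: 0.0005
grasp_force: 5.0
```

Request:
arm_command(
  series="0 0 2 0 255;0 0 1 0 255;0 0 0 0 255;0 0 0 0 255",
)

```text
time_s: 4.12
tool_pos: [0.5326, -0.0612, 0.1306]
tool_rot: [179.9, -0.1, 7.4]
force: [-8.2, 0.2, 22.3]
grip_width: 0.0006
grasp_force: 10.6
```

Request:
arm_command(
  series="0 -3 -0.5 0 255;0 -4 0 0 255;0 -4 0 0 255;0 -4 0 0 255;0 -4 0 0 255;0 -4 0 0 255;0 -4 0 0 255;0 -4 0 0 255;0 -4 0 0 255;0 -4 0 0 255;0 0 0 0 255",
)

```text
time_s: 5.03
tool_pos: [0.5272, -0.0233, 0.1307]
tool_rot: [179.8, -0.0, 7.4]
force: [-8.2, -2.6, 22.1]
grip_width: 0.0007
grasp_force: 10.2
```

Request:
arm_command(
  series="-0.5 -4 0 0 255;-0.5 -4 0 0 255;0 -4 0 0 255;0 -4 0 0 255;0 -4 0 0 255;0 -4 0 0 255;0 -2 0 0 255;0 -2 0 0 255;0 -1 0 0 255;0 0 0 0 255",
)

```text
time_s: 5.87
tool_pos: [0.5232, 0.0041, 0.1306]
tool_rot: [179.7, -0.1, 7.4]
force: [-6.9, -3.4, 20.4]
grip_width: 0.0003
grasp_force: 9.9
```

Request:
arm_command(
  series="0 -1 0 0 255;0 -1 0 0 255;0 0 0 0 255;0 0 0 0 255",
)

```text
time_s: 6.2
tool_pos: [0.5229, 0.0057, 0.1306]
tool_rot: [179.7, -0.1, 7.4]
force: [-6.0, -4.1, 19.5]
grip_width: 0.0004
grasp_force: 10.0
```

Request:
arm_command(
  series="0 -1 0 0 255;0 -1 0 0 255;0 -1 0 0 255;0 0 0 0 255",
)

```text
time_s: 6.53
tool_pos: [0.5225, 0.0088, 0.1307]
tool_rot: [179.7, -0.1, 7.4]
force: [-6.0, -3.9, 19.6]
grip_width: 0.0004
grasp_force: 10.1
```

Request:
arm_command(
  series="0 -1 0 0 255;0 -1 0 0 255;0 -1 0 0 255;0 0 0 0 255",
)

```text
time_s: 6.87
tool_pos: [0.5221, 0.0118, 0.1307]
tool_rot: [179.7, -0.1, 7.4]
force: [-7.0, -3.3, 19.2]
grip_width: 0.0006
grasp_force: 10.2
```

Request:
arm_command(
  series="0 -1 0 0 255;0 -1 0 0 255;0 0 0 0 255",
)

```text
time_s: 7.12
tool_pos: [0.5219, 0.0133, 0.1307]
tool_rot: [179.7, -0.1, 7.3]
force: [-7.9, -4.7, 20.0]
grip_width: 0.0008
grasp_force: 10.2
```

Request:
arm_command(
  series="0 -1 0 0 255;0 -1 0 0 255;0 0 0 0 255",
)

```text
time_s: 7.37
tool_pos: [0.5219, 0.0135, 0.1307]
tool_rot: [179.6, -0.1, 7.3]
force: [-5.9, -8.3, 20.1]
grip_width: 0.0005
grasp_force: 10.6
```

Request:
arm_command(
  series="0 -1 0 0 255;0 -1 0 0 255;0 0 0 0 255",
)

```text
time_s: 7.62
tool_pos: [0.5218, 0.0136, 0.1307]
tool_rot: [179.4, -0.1, 7.2]
force: [-5.6, -11.0, 20.4]
grip_width: 0.0009
grasp_force: 10.8
```

Request:
arm_command(
  series="0 -1.5 0 0 255;0 -1.5 0 0 255;0 0 0 0 255;0 0 0 0 255",
)

```text
time_s: 7.95
tool_pos: [0.5218, 0.0139, 0.1307]
tool_rot: [179.3, -0.1, 7.1]
force: [-4.3, -16.8, 19.4]
grip_width: 0.0004
grasp_force: 11.3
```

```bash
python3 - <<'E'
from h import *
t=snap('top','t2.png');s=snap('side','s2.png')
a=cv2.resize(t[180:255,205:285],(400,375),interpolation=cv2.INTER_CUBIC);b=cv2.resize(s[190:320,250:380],(375,375),interpolation=cv2.INTER_CUBIC)
cv2.imwrite('pics/c2.png',np.hstack([a,b]))
E
```

```text
(no output)
```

View pics/c2.png

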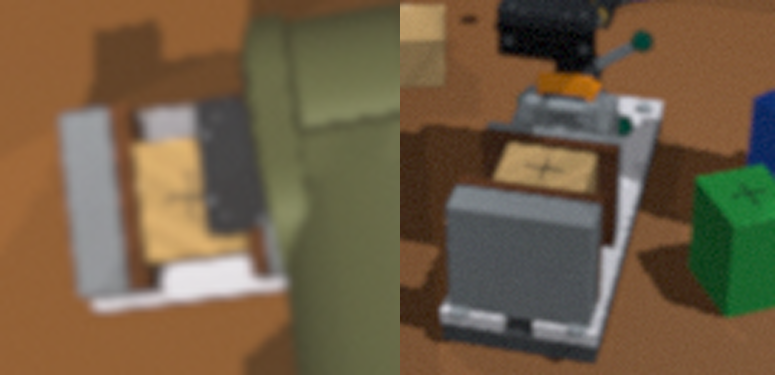

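The block sits square between both jaws, with the fixed cheek at (135,200) and the moving cheek at (265,250). I let the lever up while holding the push.

Request:
arm_command(
  series="0 0 -3 0 255;0 0 -3 0 255;0 0 -3 0 255;0 0 -3 0 255;0 0 -2 0 255;0 0 -2 0 255;0 0 0 0 255",
)

```text
time_s: 8.63
tool_pos: [0.5194, 0.0199, 0.1424]
tool_rot: [179.8, 0.1, 7.4]
force: [0.6, -5.6, -1.7]
grip_width: 0.0003
grasp_force: 3.3
```

Request:
arm_command(
  series="0 3 0 0 255;0 3 0 0 255;0 3 0 0 255;0 0 0 0 255;0 0 0 0 255",
)

```text
time_s: 9.05
tool_pos: [0.521, 0.0143, 0.143]
tool_rot: [-180.0, -0.0, 7.4]
force: [-0.3, -0.7, 0.2]
grip_width: 0.0003
grasp_force: 0.0
```

Request:
arm_command(
  series="0 0 -20 0 255;0 0 -20 0 255;0 0 -20 0 255;-25 20 0 0 255;-26 20 0 0 255;-26 20 0 0 255;0 0 0 0 255;0 0 20 0 255;0 0 20 0 255;0 0 15 0 255;0 0 10 0 255;0 0 0 0 255;0 0 0 0 255",
)

```text
time_s: 10.13
tool_pos: [0.4524, -0.0551, 0.138]
tool_rot: [-180.0, 0.0, 7.5]
force: [-0.4, 1.2, 0.3]
grip_width: 0.0003
grasp_force: 0.0
```

```bash
cat > m.py <<'E'
from h import *
# report the two upper ball angles from side view with vise frame hub estimate
def balls(f):
    s=snap('side',f);h=cv2.cvtColor(s,cv2.COLOR_BGR2HSV);m=cv2.inRange(h,(78,120,40),(95,255,200));k,l,st,c=cv2.connectedComponentsWithStats(m)
    hub=np.array([.529,-.0455,.108]);n=np.array([-.139,.990,0]);ex=np.array([.990,.139,0])
    for i in range(1,k):
        if st[i,4]>3:
            o,d=ray('side',c[i]);P=o+d*(n@(hub-o))/(n@d)-hub;x,z=P@ex,P[2]
            if np.hypot(x,z)<.09:print('ball',c[i].round(1),st[i,4],'x',round(x*1e3,1),'z',round(z*1e3,1),'phi',round(np.degrees(np.arctan2(x,z)),1))
    return s
E
python3 - <<'E'
from m import *
print(telemetry.get_obs()['tool_pos'],proj('side',[.529,-.0455,.108]))
s=balls('s3.png')
cv2.imwrite('pics/c3.png',cv2.resize(s[120:270,260:410],(600,600),interpolation=cv2.INTER_CUBIC))
E
```

```text
[ 0.4523935  -0.05512017  0.13803566] [[313.71940363 214.59024072]]
ball [299.3 195.4] 21 x 37.9 z 49.9 phi 37.2
ball [333.2 204. ] 21 x -47.9 z 36.4 phi -52.8
ball [327.  233.3] 13 x -35.9 z -50.3 phi -144.5
```

View pics/c3.png

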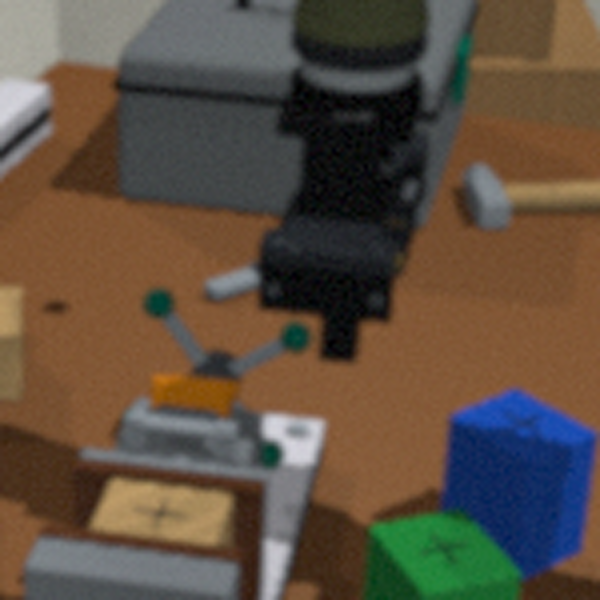

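The finger is at (340,350) and the handle's near ball at (295,335). The jaws are closed on the block. I start the first stroke.

Request:
arm_command(
  series="3 0 0 0 255;3 0 0 0 255;3 0 0 0 255;3 0 0 0 255;3 0 0 0 255;3 0 0 0 255;3 0 0 0 255",
)

```text
time_s: 10.77
tool_pos: [0.4609, -0.0554, 0.1372]
tool_rot: [180.0, 1.7, 7.3]
force: [-41.4, -3.4, 29.9]
grip_width: 0.0004
grasp_force: 20.8
```

Request:
arm_command(
  series="3 0 0 0 255;3 0 0 0 255;3 0 0 0 255;3 0 0 0 255",
)

```text
time_s: 11.1
tool_pos: [0.4599, -0.0556, 0.1348]
tool_rot: [-179.9, 3.4, 7.2]
force: [-69.4, -5.4, 44.5]
grip_width: 0.0006
grasp_force: 36.0
```

Request:
arm_command(
  series="3 0 0 0 255;3 0 0 0 255;3 0 0 0 255;3 0 0 0 255",
)

```text
time_s: 11.43
tool_pos: [0.4585, -0.0558, 0.1318]
tool_rot: [-179.9, 5.1, 7.0]
force: [-96.4, -8.9, 54.8]
grip_width: 0.0003
grasp_force: 50.3
```

The friction jams on the low spoke, because its ball moves mostly upward there. I back off and use the spoke at +37° instead.

Request:
arm_command(
  series="-8 0 0 0 255;-8 0 0 0 255;-8 0 0 0 255;-8 0 0 0 255;-6 0 0 0 255;0 0 0 0 255",
)

```text
time_s: 11.93
tool_pos: [0.4581, -0.0551, 0.138]
tool_rot: [180.0, 0.1, 7.4]
force: [-4.6, -0.7, -1.3]
grip_width: 0.0005
grasp_force: 2.8
```

```bash
python3 - <<'E'
from m import *
o=telemetry.get_obs();print(o['tool_pos'],o['tool_rot'],o['force'],o['grip_width'])
balls('s4.png')
E
```

```text
[ 0.45809952 -0.05514137  0.13799713] [1.79955888e+02 8.99160735e-02 7.38762937e+00] [-4.59654469 -0.73245294 -1.34286902] 0.00045194735472949465
ball [300.4 194.9] 20 x 34.9 z 51.6 phi 34.1
ball [334.5 204.8] 26 x -51.4 z 34.3 phi -56.3
ball [326.7 233.6] 9 x -35.1 z -51.2 phi -145.6
```

Request:
arm_command(
  series="-8 0 0 0 255;0 0 -22 0 255;0 0 -22 0 255;0 0 -21 0 255;27 0 0 0 255;27 0 0 0 255;26 0 0 0 255;0 0 0 0 255;0 0 20 0 255;0 0 20 0 255;0 0 12 0 255;0 0 0 0 255;0 0 0 0 255",
)

```text
time_s: 13.07
tool_pos: [0.5306, -0.0451, 0.1511]
tool_rot: [-180.0, 0.0, 7.5]
force: [0.3, 0.8, 1.3]
grip_width: 0.0004
grasp_force: 0.0
```

```bash
python3 - <<'E'
from m import *
o=telemetry.get_obs();p=o['tool_pos']-np.array([.529,-.0455,.108]);print(p@[.99,.139,0],p@[-.139,.99,0],p[2],o['force'])
balls('s5.png')
E
```

```text
0.0015941799961787127 0.00013020079673368206 0.043072421501062816 [0.27546492 0.83141705 1.32154602]
ball [300.3 195.1] 20 x 35.3 z 51.0 phi 34.7
ball [334. 205.] 21 x -50.1 z 33.7 phi -56.0
ball [326.8 233.5] 10 x -35.4 z -51.0 phi -145.2
```

Request:
arm_command(
  series="3 0 0.5 0 255;3 0 0.5 0 255;3 0 0.5 0 255;2 0 1 0 255;2 0 1 0 255;0 0 0 0 255",
)

```text
time_s: 13.62
tool_pos: [0.5439, -0.0437, 0.1481]
tool_rot: [180.0, 0.0, 7.4]
force: [-1.9, -0.5, 4.9]
grip_width: 0.0004
grasp_force: 2.3
```

Request:
arm_command(
  series="2 0 1.3 0 255;2 0 1.3 0 255;2 0 1.4 0 255;2 0 1.5 0 255",
)

```text
time_s: 13.95
tool_pos: [0.5513, -0.043, 0.1426]
tool_rot: [180.0, 0.1, 7.4]
force: [-4.0, 0.1, 5.0]
grip_width: 0.0002
grasp_force: 3.3
```

Request:
arm_command(
  series="1.5 0 1.3 0 255;1.5 0 1.4 0 255;1.5 0 1.4 0 255;0 0 0 0 255",
)

```text
time_s: 14.28
tool_pos: [0.5561, -0.0427, 0.1378]
tool_rot: [180.0, 0.0, 7.4]
force: [-2.5, -1.6, 4.1]
grip_width: 0.0004
grasp_force: 2.7
```

```bash
cat >> m.py <<'E'
def tq():
    o=telemetry.get_obs();p=o['tool_pos']-np.array([.529,-.0455,.108]);ex=np.array([.99,.139,0])
    x=p@ex*1e3+9.5;z=p[2]*1e3;F=o['force'];f=F@ex
    print('corner',x.round(1),z.round(1),'F',F.round(1),'tau',round((-z*f+x*F[2])/1e3,3),'tz-tau (wrist ty)',o['wrist_torque'].round(3),o['time_s'])
E
python3 - <<'E'
from m import *
tq();balls('s6.png')
E
```

```text
corner 36.7 29.8 F [-2.5 -1.6  4.1] tau 0.229 tz-tau (wrist ty) [-0.473  0.535 -0.034] 14.2833
ball [327.8 198. ] 21 x -33.9 z 51.1 phi -33.6
ball [294.1 200. ] 22 x 51.0 z 35.4 phi 55.3
ball [333.  228.9] 20 x -50.6 z -35.0 phi -124.7
```

Request:
arm_command(
  series="1.4 0 1.9 0 255;1.3 0 2 0 255;1.1 0 2.1 0 255;1.0 0 2.1 0 255;0 0 0 0 255",
)

```text
time_s: 14.75
tool_pos: [0.5615, -0.0419, 0.1297]
tool_rot: [180.0, -0.1, 7.4]
force: [-1.0, -2.5, 2.7]
grip_width: 0.0003
grasp_force: 2.2
```

Request:
arm_command(
  series="0.8 0 2.2 0 255;0.7 0 2.2 0 255;0 0 0 0 255",
)

```text
time_s: 15.0
tool_pos: [0.5633, -0.0418, 0.1256]
tool_rot: [179.9, -0.1, 7.4]
force: [-1.1, -2.6, 4.4]
grip_width: 0.0005
grasp_force: 2.2
```

```bash
python3 - <<'E'
from m import *
tq();balls('s7.png')
E
```

```text
corner 44.0 17.6 F [-1.1 -2.6  4.4] tau 0.217 tz-tau (wrist ty) [-0.79   0.07  -0.007] 15.0
ball [321.  194.2] 25 x -16.6 z 59.5 phi -15.6
ball [290.6 205.5] 17 x 60.0 z 18.5 phi 72.9
ball [336.2 223.4] 21 x -58.1 z -17.8 phi -107.0
```

Request:
arm_command(
  series="-2 0 -10 0 255;0 0 -24 0 255;0 0 -24 0 255;0 0 -20 0 255;-26 0 0 0 255;-26 0 0 0 255;-26 0 0 0 255;0 0 0 0 255;0 0 18 0 255;0 0 18 0 255;0 0 11 0 255;0 0 0 0 255",
)

```text
time_s: 16.05
tool_pos: [0.4813, -0.0504, 0.1541]
tool_rot: [-179.9, 0.2, 7.5]
force: [-0.2, 0.3, 0.3]
grip_width: 0.0005
grasp_force: 0.0
```

Request:
arm_command(
  series="2 0 0 0 255;2 0 0 0 255;2 0 0 0 255;2 0 0 0 255;2 0 0 0 255;2 0 0 0 255;0 0 0 0 255",
)

```text
time_s: 16.63
tool_pos: [0.4937, -0.0505, 0.1567]
tool_rot: [180.0, 0.2, 7.4]
force: [-5.2, -0.6, 4.2]
grip_width: 0.0003
grasp_force: 2.6
```

```bash
python3 - <<'E'
from m import *
tq();balls('s8.png')
E
```

```text
corner -26.2 48.7 F [-5.2 -0.6  4.2] tau 0.146 tz-tau (wrist ty) [-0.293  1.114 -0.041] 16.6333
ball [320.4 193.6] 29 x -15.3 z 61.1 phi -14.0
ball [290.5 206.2] 18 x 60.4 z 16.4 phi 74.8
ball [336.7 222.1] 18 x -59.2 z -13.9 phi -103.2
```

Request:
arm_command(
  series="2.5 0 0 0 255;2.5 0 0 0 255;2.5 0 0 0 255;2.5 0 0 0 255;0 0 0 0 255",
)

```text
time_s: 17.1
tool_pos: [0.5041, -0.0495, 0.1567]
tool_rot: [180.0, 0.1, 7.4]
force: [-4.0, -2.1, 3.2]
grip_width: 0.0004
grasp_force: 2.2
```

Request:
arm_command(
  series="2.5 0 0 0 255;2.5 0 0 0 255;2.5 0 0 0 255;2.5 0 0 0 255;0 0 0 0 255",
)

```text
time_s: 17.52
tool_pos: [0.5148, -0.0478, 0.1566]
tool_rot: [180.0, 0.0, 7.4]
force: [-3.4, -1.8, 2.8]
grip_width: 0.0005
grasp_force: 1.8
```

```bash
python3 - <<'E'
from m import *
tq();balls('s9.png')
E
```

```text
corner -4.9 48.6 F [-3.4 -1.8  2.8] tau 0.163 tz-tau (wrist ty) [-0.407  0.694 -0.051] 17.5167
ball [312.2 191.7] 31 x 5.5 z 63.8 phi 4.9
ball [289.8 213.2] 17 x 62.3 z -4.2 phi 93.9
ball [337.6 214.9] 19 x -60.3 z 7.0 phi -83.3
```

Request:
arm_command(
  series="2.5 0 0 0 255;2.5 0 0.3 0 255;2.5 0 0.3 0 255;2.5 0 0.5 0 255;0 0 0 0 255",
)

```text
time_s: 17.98
tool_pos: [0.5251, -0.0459, 0.1552]
tool_rot: [-180.0, -0.0, 7.5]
force: [-3.2, -1.8, 2.2]
grip_width: 0.0006
grasp_force: 1.5
```

Request:
arm_command(
  series="2.5 0 0.5 0 255;2.5 0 1 0 255;2.5 0 1 0 255;2.5 0 1 0 255;0 0 0 0 255",
)

```text
time_s: 18.4
tool_pos: [0.5351, -0.0444, 0.1518]
tool_rot: [-180.0, -0.0, 7.5]
force: [-3.6, -0.8, 3.9]
grip_width: 0.0003
grasp_force: 2.4
```

```bash
python3 - <<'E'
from m import *
tq();balls('s10.png')
E
```

```text
corner 15.6 43.8 F [-3.6 -0.8  3.9] tau 0.22 tz-tau (wrist ty) [-0.132  0.775 -0.037] 18.4
ball [304.2 193.1] 30 x 25.5 z 57.8 phi 23.8
ball [335.7 207.2] 22 x -54.5 z 28.2 phi -62.7
ball [291. 220.] 7 x 59.1 z -23.8 phi 111.9
```

Still free. I continue along the arc to about 70°.

Request:
arm_command(
  series="2.3 0 1.2 0 255;2.3 0 1.3 0 255;2.2 0 1.4 0 255;2 0 1.5 0 255;0 0 0 0 255",
)

```text
time_s: 18.87
tool_pos: [0.5442, -0.0433, 0.147]
tool_rot: [-180.0, -0.1, 7.5]
force: [-3.8, -0.1, 4.7]
grip_width: 0.0004
grasp_force: 3.0
```

Request:
arm_command(
  series="2 0 1.6 0 255;2 0 1.8 0 255;1.8 0 2 0 255;1.6 0 2 0 255;0 0 0 0 255",
)

```text
time_s: 19.28
tool_pos: [0.5519, -0.0422, 0.1398]
tool_rot: [180.0, -0.2, 7.5]
force: [-2.8, -0.2, 6.7]
grip_width: 0.0004
grasp_force: 3.4
```

```bash
python3 - <<'E'
from m import *
tq();balls('s11.png')
E
```

```text
corner 32.6 31.8 F [-2.8 -0.2  6.7] tau 0.31 tz-tau (wrist ty) [-0.108  0.579 -0.017] 19.2833
ball [295.9 198.1] 25 x 46.4 z 41.2 phi 48.4
ball [329.9 199.1] 22 x -39.2 z 48.8 phi -38.8
ball [331.3 229.9] 19 x -46.5 z -38.7 phi -129.8
```

Request:
arm_command(
  series="1.2 0 1.6 0 255;1.1 0 1.7 0 255;0 0 0 0 255",
)

```text
time_s: 19.58
tool_pos: [0.5546, -0.0419, 0.1369]
tool_rot: [180.0, -0.2, 7.5]
force: [-2.5, -0.8, 6.6]
grip_width: 0.0003
grasp_force: 3.7
```

```bash
python3 - <<'E'
from m import *
tq()
E
```

```text
corner 35.3 28.9 F [-2.5 -0.8  6.6] tau 0.309 tz-tau (wrist ty) [-0.132  0.466 -0.014] 19.5833
```

Request:
arm_command(
  series="1.1 0 1.8 0 255;1 0 1.9 0 255;0 0 0 0 255",
)

```text
time_s: 19.83
tool_pos: [0.5572, -0.0416, 0.1335]
tool_rot: [180.0, -0.3, 7.5]
force: [-2.2, -0.8, 7.7]
grip_width: 0.0003
grasp_force: 3.7
```

```bash
python3 - <<'E'
from m import *
tq();balls('s12.png')
E
```

```text
corner 37.9 25.5 F [-2.2 -0.8  7.7] tau 0.348 tz-tau (wrist ty) [ 0.018  0.336 -0.046] 19.8333
ball [326.1 196.5] 22 x -29.5 z 54.9 phi -28.3
ball [293.1 201. ] 22 x 53.6 z 32.2 phi 59.0
ball [334. 227.] 21 x -53.0 z -29.1 phi -118.8
```

Request:
arm_command(
  series="0.9 0 2 0 255;0.8 0 2 0 255;0 0 0 0 255",
)

```text
time_s: 20.13
tool_pos: [0.5591, -0.0413, 0.1294]
tool_rot: [180.0, -0.3, 7.5]
force: [-0.2, -0.2, 5.6]
grip_width: 0.0002
grasp_force: 2.4
```

```bash
python3 - <<'E'
from m import *
tq()
E
```

```text
corner 39.9 21.4 F [-0.2 -0.2  5.6] tau 0.23 tz-tau (wrist ty) [ 0.018 -0.061  0.015] 20.1333
```

Request:
arm_command(
  series="0.8 0 2.1 0 255;0.7 0 2.1 0 255;0 0 0 0 255",
)

```text
time_s: 20.38
tool_pos: [0.5608, -0.0409, 0.1256]
tool_rot: [180.0, -0.4, 7.5]
force: [-1.3, 0.3, 9.1]
grip_width: 0.0006
grasp_force: 3.7
```

```bash
python3 - <<'E'
from m import *
tq();s=balls('s13.png')
cv2.imwrite('pics/c13.png',cv2.resize(s[170:320,250:400],(600,600),interpolation=cv2.INTER_CUBIC))
E
```

```text
corner 41.7 17.6 F [-1.3  0.3  9.1] tau 0.403 tz-tau (wrist ty) [0.047 0.126 0.021] 20.3833
ball [322. 194.] 23 x -19.3 z 60.3 phi -17.7
ball [291.  204.4] 17 x 59.1 z 22.0 phi 69.6
ball [336. 224.] 21 x -57.6 z -19.6 phi -108.8
```

View pics/c13.png

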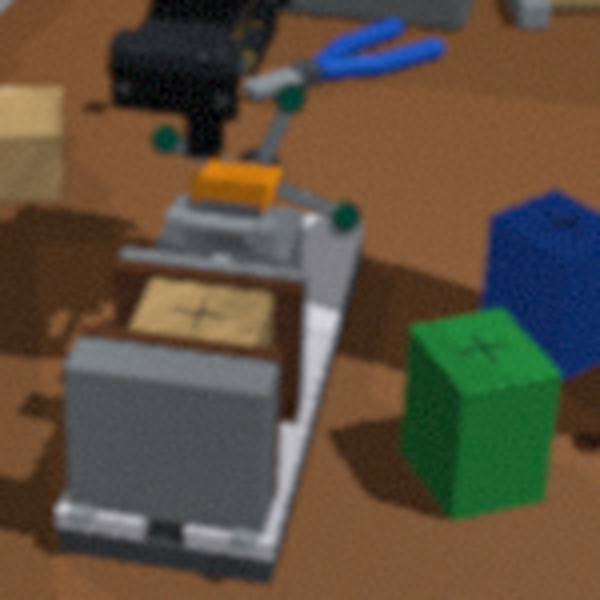

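The block is flat and square (cross at 205,313) and the handle is stiffening. I lift away and check the lever height and handle angle with a clear view.

Request:
arm_command(
  series="-3 0 -8 0 255;-3 0 -20 0 255;0 0 -25 0 255;0 0 -25 0 255;-20 30 0 0 255;-20 30 0 0 255;-20 30 0 0 255;-10 30 0 0 255;-10 30 0 0 255;0 20 0 0 255;0 0 0 0 255;0 0 0 0 255",
)

```text
time_s: 21.43
tool_pos: [0.4949, -0.2223, 0.2017]
tool_rot: [-180.0, -0.1, 7.3]
force: [-0.1, 1.2, -0.4]
grip_width: 0.0005
grasp_force: 0.0
```

```bash
python3 - <<'E'
from m import *
o=telemetry.get_obs();print(o['tool_pos'],o['force'])
balls('s14.png');snap('top','t14.png')
for a in('0','14'):
    R={}
    for n,f in(('top','t'),('side','s')):
        im=cv2.imread('pics/'+(n if a=='0' else f)+a+'.png');hsv=cv2.cvtColor(im,cv2.COLOR_BGR2HSV)
        m=cv2.inRange(hsv,(8,200,110),(24,255,255));x0,y0,x1,y1=(265,190,325,230) if n=='top' else (285,190,335,235)
        m[:y0]=0;m[y1:]=0;m[:,:x0]=0;m[:,x1:]=0
        k,l,st,c=cv2.connectedComponentsWithStats(m);i=1+np.argmax(st[1:,4]);R[n]=c[i];print(a,n,c[i],st[i])
    print(tri(R['side'],R['top']))
t=cv2.imread('pics/t14.png');cv2.imwrite('pics/c14.png',cv2.resize(t[180:255,205:345],None,fx=5.6,fy=5.6,interpolation=cv2.INTER_CUBIC))
E
```

```text
[ 0.49494118 -0.2223429   0.20165973] [-0.10251104  1.17478617 -0.37415331]
ball [322.3 194. ] 27 x -19.9 z 60.5 phi -18.2
ball [290.8 204.3] 29 x 59.5 z 22.1 phi 69.6
ball [336.1 223.6] 25 x -57.8 z -18.3 phi -107.6
0 top [305.93396226 209.20754717] [298 202  17  15 212]
0 side [314.07758621 203.14655172] [305 200  20   8 116]
(array([ 0.53320992, -0.06177404,  0.13178075]), np.float64(0.0020590181114969065))
14 top [281.36866359 212.15207373] [273 205  17  15 217]
14 side [308.27810651 215.18934911] [297 211  23  11 169]
(array([0.52311516, 0.00991916, 0.13627561]), np.float64(0.0023253805431110845))
```

View pics/c14.png

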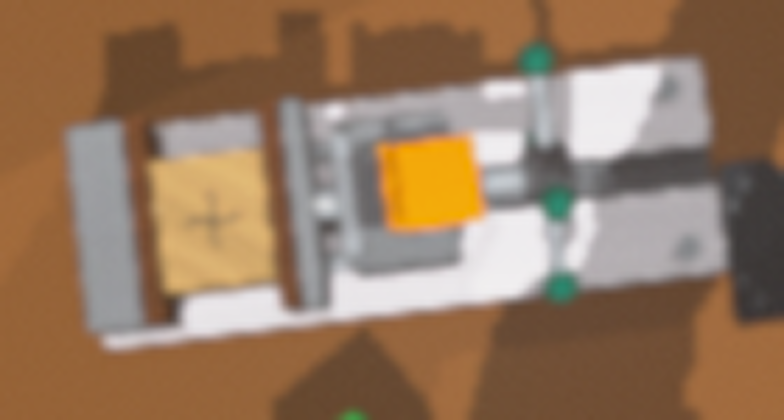

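The top view shows the block square between the cheeks (cross at 212,220). The lever is fully up, since its pad is no lower than at the start. I check the torque with a clean push on the top spoke.

Request:
arm_command(
  series="0 -28 0 0 255;0 -28 0 0 255;0 -28 0 0 255;0 -28 0 0 255;0 -28 0 0 255;0 -28 0 0 255;0 0 0 0 255;0 0 18 0 255;0 0 18 0 255;0 0 10 0 255;0 0 0 0 255;2.5 0 0 0 255;2.5 0 0 0 255;2.5 0 0 0 255;2.5 0 0 0 255;2.5 0 0 0 255;2.5 0 0 0 255;0 0 0 0 255",
)

```text
time_s: 23.03
tool_pos: [0.4885, -0.0528, 0.156]
tool_rot: [-180.0, -0.0, 7.4]
force: [0.7, 0.1, -0.1]
grip_width: 0.0004
grasp_force: 0.0
```

Request:
arm_command(
  series="1.5 0 -0.5 0 255;1.5 0 -0.5 0 255;0 0 0 0 255",
)

```text
time_s: 23.28
tool_pos: [0.4892, -0.0528, 0.1561]
tool_rot: [-180.0, 0.2, 7.4]
force: [-5.1, -0.6, 0.9]
grip_width: 0.0002
grasp_force: 2.4
```

```bash
cat >> m.py <<'E'
def tb():
    o=telemetry.get_obs();p=o['tool_pos']-np.array([.529,-.048,.108]);ex=np.array([.99,.139,0]);x=p@ex*1e3+9.5;F=o['force'];f=-F@ex
    z=np.sqrt(62**2-(x+10)**2);print('face',x.round(1),'tip',p[2].round(4),'ballz',z.round(1),'F',F.round(1),'tau',round((z*f+x*F[2])/1e3,3))
E
python3 - <<'E'
from m import *
tb();balls('s15.png')
E
```

```text
face -30.5 tip 0.0481 ballz 58.5 F [-5.1 -0.6  0.9] tau 0.272
ball [322.4 194.1] 29 x -20.3 z 60.3 phi -18.6
ball [290.9 204.2] 18 x 59.2 z 22.3 phi 69.4
ball [335.9 223.8] 18 x -57.5 z -19.0 phi -108.3
```

Request:
arm_command(
  series="1 0 -0.3 0 255;0 0 0 0 255",
)

```text
time_s: 23.5
tool_pos: [0.4898, -0.0527, 0.1563]
tool_rot: [-180.0, 0.3, 7.4]
force: [-6.9, -1.2, 0.8]
grip_width: 0.0005
grasp_force: 3.3
```

```bash
python3 -c "
from m import *
tb()"
```

```text
face -30.0 tip 0.0483 ballz 58.7 F [-6.9 -1.2  0.8] tau 0.387
```

Request:
arm_command(
  series="1 0 -0.3 0 255;0 0 0 0 255",
)

```text
time_s: 23.67
tool_pos: [0.4907, -0.0526, 0.1567]
tool_rot: [-180.0, 0.3, 7.4]
force: [-7.6, -0.8, 0.4]
grip_width: 0.0002
grasp_force: 3.6
```

```bash
python3 -c "
from m import *
tb()"
```

```text
face -29.1 tip 0.0487 ballz 59.0 F [-7.6 -0.8  0.4] tau 0.437
```

Request:
arm_command(
  series="1 0 -0.3 0 255;0 0 0 0 255",
)

```text
time_s: 23.83
tool_pos: [0.4916, -0.0525, 0.1571]
tool_rot: [-180.0, 0.3, 7.4]
force: [-7.0, -0.8, 2.0]
grip_width: 0.0008
grasp_force: 3.8
```

```bash
python3 -c "
from m import *
tb();balls('s16.png')"
```

```text
face -28.1 tip 0.0491 ballz 59.3 F [-7.  -0.8  2. ] tau 0.363
ball [321.6 193.8] 25 x -18.2 z 60.8 phi -16.7
ball [290.8 205.2] 19 x 59.5 z 19.6 phi 71.8
ball [336.3 222.8] 18 x -58.2 z -16.2 phi -105.5
```

Request:
arm_command(
  series="1 0 -0.2 0 255;1 0 -0.2 0 255;0 0 0 0 255",
)

```text
time_s: 24.13
tool_pos: [0.4937, -0.0522, 0.1579]
tool_rot: [180.0, 0.3, 7.4]
force: [-8.2, -0.2, 4.6]
grip_width: 0.0007
grasp_force: 4.2
```

```bash
python3 -c "
from m import *
tb()"
```

```text
face -26.1 tip 0.0499 ballz 59.9 F [-8.2 -0.2  4.6] tau 0.367
```

Request:
arm_command(
  series="1 0 -0.2 0 255;1 0 -0.2 0 255;0 0 0 0 255",
)

```text
time_s: 24.38
tool_pos: [0.4958, -0.052, 0.1587]
tool_rot: [180.0, 0.3, 7.4]
force: [-8.4, -1.2, 5.9]
grip_width: 0.0005
grasp_force: 4.5
```

```bash
python3 -c "
from m import *
tb();balls('s17.png')"
```

```text
face -23.9 tip 0.0507 ballz 60.4 F [-8.4 -1.2  5.9] tau 0.375
ball [319.8 193.2] 29 x -13.5 z 61.9 phi -12.3
ball [290.4 206.4] 18 x 60.7 z 15.9 phi 75.3
ball [336.9 221.4] 17 x -59.5 z -11.8 phi -101.3
```

Request:
arm_command(
  series="1 0 0 0 255;1 0 0 0 255;1 0 0 0 255;0 0 0 0 255",
)

```text
time_s: 24.77
tool_pos: [0.4991, -0.052, 0.1589]
tool_rot: [179.9, 0.2, 7.4]
force: [-7.5, -1.8, 6.6]
grip_width: 0.0006
grasp_force: 4.4
```

```bash
python3 -c "
from m import *
tb()"
```

```text
face -20.7 tip 0.0509 ballz 61.1 F [-7.5 -1.8  6.6] tau 0.335
```

Request:
arm_command(
  series="1 0 0 0 255;1 0 0 0 255;1 0 0 0 255;0 0 0 0 255",
)

```text
time_s: 25.1
tool_pos: [0.5023, -0.052, 0.1589]
tool_rot: [179.9, 0.2, 7.4]
force: [-8.0, -2.0, 5.4]
grip_width: 0.0003
grasp_force: 4.1
```

```bash
python3 -c "
from m import *
tb()"
```

```text
face -17.5 tip 0.0509 ballz 61.5 F [-8.  -2.   5.4] tau 0.412
```

The torque is about 0.4 N m, so it is firm. I back off and look.

Request:
arm_command(
  series="-4 0 0 0 255;-8 0 0 0 255;-8 0 0 0 255;0 0 -20 0 255;0 0 -25 0 255;-10 30 0 0 255;-10 30 0 0 255;-10 30 0 0 255;0 30 0 0 255;0 30 0 0 255;0 0 0 0 255;0 0 0 0 255",
)

```text
time_s: 26.1
tool_pos: [0.4731, -0.2077, 0.2034]
tool_rot: [-180.0, -0.0, 7.2]
force: [-0.1, 0.9, -0.5]
grip_width: 0.0002
grasp_force: 0.0
```

```bash
python3 - <<'E'
from m import *
s=balls('s18.png');t=snap('top','t18.png');o=telemetry.get_obs();print(o['tool_pos'],o['force'],o['time_s'])
a=cv2.resize(t[180:255,205:305],(400,300),interpolation=cv2.INTER_CUBIC);b=cv2.resize(s[180:320,250:390],(300,300),interpolation=cv2.INTER_CUBIC)
cv2.imwrite('pics/c18.png',np.hstack([a,b]))
E
```

```text
ball [317.3 192.4] 31 x -7.2 z 63.5 phi -6.5
ball [289.9 208.4] 29 x 62.1 z 9.9 phi 81.0
ball [337.4 219.2] 23 x -60.5 z -5.2 phi -94.9
[ 0.47361805 -0.20498124  0.2035787 ] [ 0.44448633 -0.47830317  0.13361437] 26.2
```

View pics/c18.png

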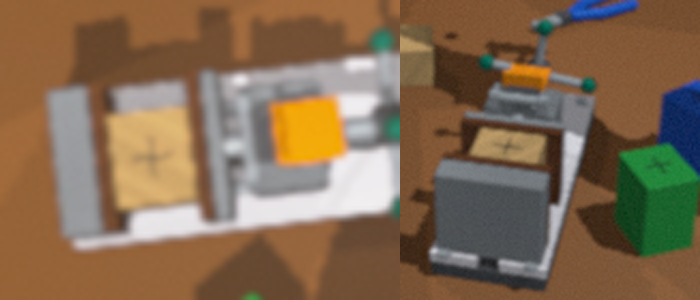

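The block stands square and flat between both cheeks (cross at 153,157), the lever is up, and the arm is clear.

```bash
python3 -c "
from h import *
print(env.sign_off())"
```

```text
the job is handed in; nothing more can be done
None
```

The pine block is clamped square and flat between both jaws, with the lever up and the handle stiff at about 0.4 N m (roughly 80 N, from noisy force readings). I handed the job in at about 26 s. One early handle push jammed and the wrist force reached about 111 N, under the 120 N limit.

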